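# Clamp a moulded shell in the inspection nest and hold the torch on it

### The job

Get the large closed shell ready for a look under slanting light: lay it flat, dome up, right down in the pocket of the nest, then swing the nest's lever fully shut over it. Then draw the torch out of its holder, tilt it to about 45 degrees and hold it up in the air with its lens about 10 cm from the middle of the shell, pointing at it. Finish while still holding the torch steadily there; leave the small shell alone.

Things in the scene. Friction and masses are not known exactly. Their poses are not given: they have to be found in the camera images.
- shell: The shell to inspect: moulded closed half shell, a flat block with rounded edges, 40 (x) by 62 (y) by 16 (z) mm, 30 g give or take, lying loose on the bench with its domed side up; it is the larger of the two closed shells. Origin: centre of its underside, z up. It may go into the pocket either way round.
- small_shell: A similar but smaller closed shell, 36 (x) by 48 (y) by 12 (z) mm, loose on the bench; to be left where it is. Origin: centre of its underside.
- nest: Nest fixed to the bench: plate 104 (x) by 136 (y) by 10 (z) mm with a rectangular pocket 45 (x) by 67 (y) mm on it, 10 mm deep: its walls, 8 mm thick, rise upright for 5 mm and then slope outward as a lead-in (4 mm out, 5 mm up) to 20 mm over the bench. The long walls (+x, -x) have a 39 mm gap amid for fingers. Origin: centre of its underside; x is the pocket's short way. The lever's post is at its +y end.
- pocket (a point): Centre of the pocket's floor, 10 mm over the bench. A seated shell has its origin here.
- aim_point (a point): Middle of the top of the seated shell, 26 mm over the bench, straight above the pocket's floor centre.
- lever_hinge (a point): Point on the lever's upright hinge axis, at the lever bar's underside: 54 mm along the nest's +y from its centre, 28.5 mm over the bench.
- lever_knob (a point): Centre of the top of the lever's knob: an upright black cylinder 16 mm thick and 24 mm tall, from 38.5 to 62.5 mm over the bench (a thinner stem below it), 86 mm from the hinge axis. Pinch or push it.
- lever (a joint): Angle of the nest's swing lever (flat steel bar 14 mm wide, underside 28.5 mm and top 34.5 mm over the bench) about its upright axis, rad. 0: shut, the bar lies over the pocket along the nest's -y; growing as it opens, clockwise seen from above, towards the nest's -x (at 1.57 it points to -x, clear of the pocket); end stops at 0 and 1.75. A light friction (about 0.6 N at the knob) keeps it where it is left.
- holder: Torch holder fixed to the bench: upright black tube 43 mm outside, 35 mm inside, mouth 50 mm over the bench, floor 8 mm over the bench, on a round foot 72 mm across. Origin: centre of its underside.
- holder_mouth (a point): Centre of the holder's mouth, 50 mm over the bench.
- torch: Round pocket torch 150 mm long, about 110 g, standing loose and upright in the holder with its lens down: head 32 mm thick over the first 40 mm from the lens, then a straight barrel 24 mm thick up to the tail (z 40 to 150 mm), of which about 100 mm stand out of the holder. Origin: centre of the lens face; z along the torch from lens to tail, so it shines along -z. Centre of mass about 65 mm from the lens.
- spot (a point): Point in front of the torch on its axis, 100 mm out from the lens (torch z = -100 mm).

How it is judged (in metres and radians):
On the way, in this order (a step that is already met when the one before it is completed fails the run):
1. the large shell lies flat in the pocket, the lever still open (horizontal distance between shell and pocket below 0.004 m and z of shell in the frame of pocket between -0.002 and 0.0025 m and angle between the y axis of shell and the y axis of nest, either way round below 0.12 rad and angle between shell's own z axis and vertical below 0.06 rad and value of joint lever above 0.9 rad), for 0.2 s.
2. the lever is shut over the seated shell (horizontal distance between shell and pocket below 0.004 m and z of shell in the frame of pocket between -0.002 and 0.0025 m and angle between the y axis of shell and the y axis of nest, either way round below 0.12 rad and angle between shell's own z axis and vertical below 0.06 rad and value of joint lever below 0.08 rad), for 0.2 s.
3. the torch has been drawn out of the holder by the fingers (contact force between the fingers and torch above 1 N and z of torch in the frame of holder_mouth above 0.005 m), for 0.1 s.
At the end, for the whole second after the job is handed in: Shell flat in the pocket (centred to 4 mm, down to 2.5 mm, square to 7 degrees), lever within 0.08 rad of shut; torch gripped, still, free of nest, holder and shells, lens 60 mm or more up, tilted 29 to 62 degrees from upright, the point 100 mm before its lens within 35 mm of the shell top's middle (all of step 2 and contact force between the fingers and torch above 1 N and angle between torch's own z axis and vertical between 0.5 and 1.08 rad and distance between spot and aim_point below 0.035 m and height (world z) of torch above 0.06 m and contact force between torch and nest below 0.2 N and contact force between torch and holder below 0.2 N and contact force between torch and shell below 0.2 N and contact force between torch and small_shell below 0.2 N and linear speed of torch below 0.03 m/s and angular speed of torch below 0.2 rad/s); the arm keeps its last pose, push and grip.
It fails at once if the small shell is displaced by more than 25 mm (distance of small_shell from where it was at the start of the episode above 0.025 m).
It also fails if it takes over 72 s, if anything falls off the work surface, if the arm or the gripper's body presses on something with over 40 N, if the wrist force passes 120 N, or if a joint passes its speed limit or range.

### The arm

A 6-joint arm with a two-finger parallel gripper is mounted at the origin on a cart in front of the work surface, level with it; the furniture and walls round the work are solid. World frame = base frame: x ahead of the robot, y to its left, z up, the work surface at z = 0. Lengths are in mm, angles in rad, forces in N, time in s.
With the tool pointing down it reaches from about 350 to 975 mm from the base axis. Payload 7.1 kg.
Tool frame: the origin (TCP) lies midway between the tips of the shut fingers; the grasp point (between the pads) lies 19 mm behind it; z points along the fingers, y is the line along which they close (so a half turn about z gives the same grasp; the last joint's range is limited). The gripper opens to 88 mm and grips with 3 to 60 N. Pads are 20 mm wide; open, the fingers measure 115 mm over their backs; the gripper's body (75 mm by 178 mm) begins 61 mm behind the grasp point.
Start: joints at [-1.263, 0.423, 1.63, -0, 1.089, -0.019], TCP at [200.651, -591.899, 222.675] pointing down, gripper open.
Joint ranges: [-3, 3], [-0.9, 2.11], [0.09, 2.58], [-1.31, 4.45], [0.11, 2.69], [-2.54, 2.54]. Speed limits (rad/s): [2.39, 2.39, 3.01, 3.14, 3.14, 3.14].

### API

Orientations are given as a rotation vector (axis times angle).
In Python, from workcell import ctrl gives the robot as it stands. The module is installed in compiled form; this text tells all that it offers.
- The arm moves only by the tool servo_tool, never from a script. Its argument "increments" is a list of rows, each a list of 7 numbers: the shift along the world's x, y, z in cm, then the turn, a rotation vector about the world's x, y, z in degrees, then the opening, from -1 (shut) to 1 (fully open). A call has 1 to 20 rows; each row is the pose to reach, as a shift and turn from the pose commanded when the call began; what a row does not reach only later rows make up. A row lasts 1/12 s, in which the tool goes at most 41.7 mm and 7.16 degrees, less where a joint would pass 70% of its speed; a pose out of reach is approached as far as the arm can. A call with a gripper value outside its range is refused whole. The fingers move at their own pace and stop on an object; the grip force is fixed at half the most. Time passes only in rows, so rows that repeat a pose let the fingers close. It gives the time, the measured TCP pose, the force, the opening and the grip force at its end, in the units of the state.
- ctrl.get_obs(): the state, without advancing time (a new reading comes with each control period).
- ctrl.get_image(name): name is "scene" or "top" or "wrist"; returns a dict with "image" (400x640x3 uint8, red, green, blue), "fx", "fy", "cx", "cy" (pixels), "extrinsics" (4x4, takes a point from camera to world coordinates); the wrist camera has in their place "tool_from_camera" (4x4, takes a point from camera to tool coordinates, whose origin is the TCP and whose axes are the flange's). Camera axes: x right, y up, looking along -z (the intrinsics and any distortion apply to the point x, -y, -z); pixel columns grow to the right and rows downward; lengths in mm; the calibration is good to about 2 mm. A picture is of the moment at which its call begins: read the wrist's pose just before it. There is no depth.
- ctrl.close_job(): hands the job in; it is judged then, once.
The state is a dict: "t": time; "qpos": joint angles; "qvel": joint speeds; "joint_torque": joint torques, N m; "ee_pos": TCP position; "orientation": TCP orientation; "ft_force": force on the tool from outside, world axes, zero at the start; "moment": the same for the moment, N m; "width": finger opening in mm; "grasp_force": force on a finger pad.
Only numpy, scipy, OpenCV 4.12 (cv2) and the standard library are available. Lean on these libraries where they do the work, as an engineer would, in place of code of your own. Each camera call takes 0.05 s, during which the arm holds its last target. There are 200 camera calls.

## Working session

There is one attempt and no reset: what is moved stays moved. The work goes in short steps, Python scripts to look and compute and a tool call to move; the robot and the scene stay as the last step left them, time stands still between calls to the robot, and variables do not carry over. Pictures are saved under pics/ and viewed, at most 10 in all, crops included, and the job is handed in when it is done.

Besides the shell and the picture viewer there is one more tool, called as name(argument=value, ...), one argument or row to a line, values as JSON. servo_tool: Moves the arm, as the interface text tells. Its arguments: {"type":"object","properties":{"increments":{"type":"array","items":{"type":"array","items":{"type":"number"}}}},"required":["increments"]}

```bash
mkdir -p pics; cat > h.py <<'E'
import numpy as np, cv2
from scipy.spatial.transform import Rotation as R
from workcell import ctrl
def snap(name,f):
    o=ctrl.get_obs(); d=ctrl.get_image(name); cv2.imwrite('pics/'+f+'.png',d['image'][:,:,::-1])
    if 'extrinsics' in d: E=np.array(d['extrinsics'])
    else:
        T=np.eye(4); T[:3,:3]=R.from_rotvec(o['orientation']).as_matrix(); T[:3,3]=o['ee_pos']; E=T@np.array(d['tool_from_camera'])
    np.savez('pics/'+f+'.npz',img=d['image'],E=E,k=[d['fx'],d['fy'],d['cx'],d['cy']])
def load(f): z=np.load('pics/'+f+'.npz'); return z['img'],z['E'],z['k']
def ray(f,u,v):
    _,E,k=load(f); d=np.array([(u-k[2])/k[0],-(v-k[3])/k[1],-1.]); return E[:3,3],E[:3,:3]@d
def onz(f,u,v,z):
    o,d=ray(f,u,v); return o+d*(z-o[2])/d[2]
def tri(a,b):
    o1,d1=ray(*a);o2,d2=ray(*b); s=np.linalg.lstsq(np.c_[d1,-d2],o2-o1,rcond=None)[0]
    p,q=o1+s[0]*d1,o2+s[1]*d2; return (p+q)/2,np.linalg.norm(p-q)
E
python3 - <<'E'
from h import *
d=ctrl.get_image('top'); print([k for k in d])
for n in('scene','top','wrist'): snap(n,n)
for n in('scene','top'): print(load(n)[1].round(3),load(n)[2])
print(ctrl.get_obs())
E
```

```text
['image', 'fx', 'fy', 'cx', 'cy', 'extrinsics']
[[-7.49000e-01  4.07000e-01 -5.23000e-01 -1.13591e+02]
 [-6.62000e-01 -4.70000e-01  5.84000e-01  6.55040e+02]
 [-8.00000e-03  7.83000e-01  6.21000e-01  7.36580e+02]
 [ 0.00000e+00  0.00000e+00  0.00000e+00  1.00000e+00]] [487.92297238 487.92297238 323.49514852 207.92500185]
[[ 2.800000e-02  9.870000e-01 -1.610000e-01  2.981300e+02]
 [-9.990000e-01  3.000000e-02  1.000000e-02 -1.002000e+00]
 [ 1.500000e-02  1.610000e-01  9.870000e-01  1.265324e+03]
 [ 0.000000e+00  0.000000e+00  0.000000e+00  1.000000e+00]] [512.58793005 512.58793005 322.47761605 197.20362564]
{'t': 0.2, 'qpos': array([-1.26299759e+00,  4.23566196e-01,  1.63038213e+00, -2.76362657e-05,
        1.08860516e+00, -1.89861588e-02]), 'qvel': array([ 0.00027079, -0.00157972, -0.00328876, -0.00033713, -0.00013963,
       -0.00075871]), 'joint_torque': array([-1.11884623e-03, -5.44514894e+01, -2.73663551e+01,  6.42542797e-02,
        2.12337007e-02, -7.90840204e-05]), 'ee_pos': array([ 200.54392722, -591.58165497,  222.19416715]), 'orientation': array([-3.09881219e+00, -5.10897343e-01,  2.55167022e-04]), 'ft_force': array([ 0.44196003,  0.20915638, -0.07991943]), 'moment': array([ 0.01044715,  0.00785866, -0.02234726]), 'grasp_force': 0.0, 'width': 87.99248123287185}
```

View pics/top.png

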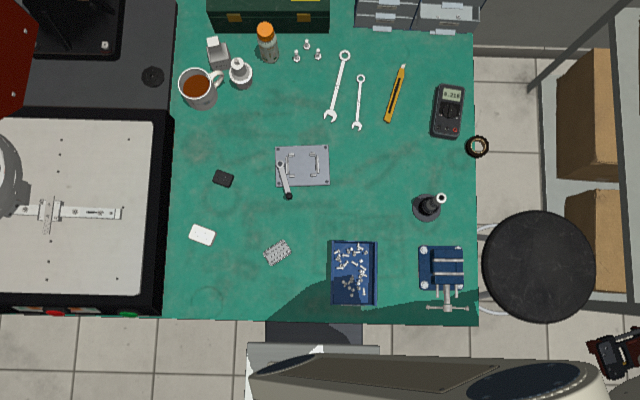

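View pics/scene.png

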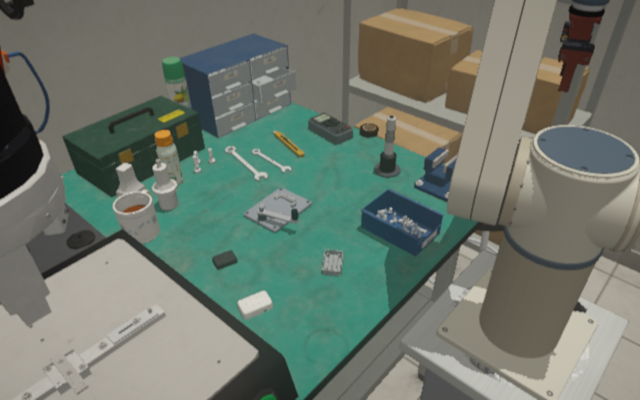

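Top view: the large white shell is at (201,234), the small dark one at (222,178), the nest at (302,166) with its lever knob at (289,196), and the torch tail at (440,198). In the scene view the white shell is at (254,304), the nest at (279,209) and the torch at (390,125).

```bash
python3 - <<'E'
from h import *
def comp(f,box,lo,hi,c):
    img,_,_=load(f); x0,y0,x1,y1=box; h=cv2.cvtColor(img[y0:y1,x0:x1],cv2.COLOR_RGB2HSV)
    m=cv2.inRange(h,lo,hi); cs,_=cv2.findContours(m,0,cv2.CHAIN_APPROX_NONE); k=max(cs,key=cv2.contourArea)
    return k.reshape(-1,2)+[x0,y0]
for n,box,lo,hi in [('large',(180,215,225,255),(0,0,150),(180,60,255)),('small',(205,160,245,195),(0,0,0),(180,255,70))]:
    p=comp('top',box,lo,hi,0)
    for z in (0,14):
        w=np.array([onz('top',u,v,z)[:2] for u,v in p],np.float32); print(n,z,cv2.minAreaRect(w))
p=comp('scene',(230,285,280,325),(0,0,130),(180,60,255),0)
for z in (0,14):
    w=np.array([onz('scene',u,v,z)[:2] for u,v in p],np.float32); print('large scene',z,cv2.minAreaRect(w))
print('nest',onz('top',302,166,5),'hinge',onz('top',281,163,35),'knob',onz('top',289,196,62),onz('scene',296,215,62))
print('torch tail',tri(('top',441,198),('scene',392,118)),'holder',onz('top',428,207,20))
a=load('top')[0][130:220,260:345]; b=load('top')[0][175:235,400:460]; c=load('scene')[0][180:240,235:325]
s=lambda i,w,h:cv2.resize(i,(w,h),interpolation=cv2.INTER_CUBIC)
cv2.imwrite('pics/crop.png',np.hstack([s(a,400,424),s(b,400,424)])[:,:,::-1])
E
```

```text
large 0 ((403.39630126953125, 281.9013671875), (60.49627685546875, 38.78789138793945), 71.33924102783203)
large 14 ((402.2316589355469, 278.771240234375), (59.82695007324219, 38.35871505737305), 71.33924865722656)
small 0 ((545.31689453125, 237.91285705566406), (47.93324279785156, 34.598060607910156), 70.9837646484375)
small 14 ((542.5819702148438, 235.26943969726562), (47.402915954589844, 34.21525192260742), 70.98371887207031)
large scene 0 ((407.74639892578125, 275.3140869140625), (63.2681999206543, 54.077362060546875), 70.82283020019531)
large scene 14 ((397.8374328613281, 282.5314636230469), (62.06568145751953, 53.049495697021484), 70.82286834716797)
nest [582.04244022  40.05480026   5.        ] hinge [581.19627434  90.86315944  35.        ] knob [495.28326408  66.54805674  62.        ] [482.77673337  79.30580387  62.        ]
torch tail (array([ 485.56266245, -273.25595062,  155.0222042 ]), np.float64(0.6023701830172357)) holder [ 485.20157093 -273.87763555   20.        ]
```

View pics/crop.png

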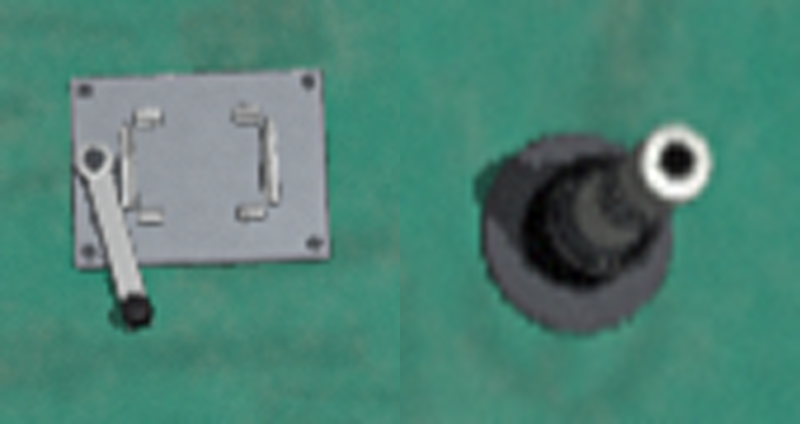

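The crop shows the nest with its open lever (hinge at about (93,158), knob at about (133,310) in crop pixels) and the torch tail's white ring. The shell measures 60x39 mm with its long axis at 71°, which fits. I'm moving above it now.

servo_tool(
  increments=[
    [12,20,3,0,0,26,1],
    [25,44,5,0,0,52.6,1],
    [25,44,5,0,0,52.6,1],
    [25,44,5,0,0,52.6,1],
    [25,44,5,0,0,52.6,1],
    [25,44,5,0,0,52.6,1],
    [25,44,5,0,0,52.6,1],
    [25,44,5,0,0,52.6,1],
    [25,44,5,0,0,52.6,1],
    [25,44,5,0,0,52.6,1],
    [25,44,5,0,0,52.6,1],
    [25,44,5,0,0,52.6,1],
    [25,44,5,0,0,52.6,1],
    [25,55,3,0,0,52.6,1],
    [24,60,0,0,0,52.6,1],
    [24,64,0,0,0,52.6,1],
    [23,68,0,0,0,52.6,1],
    [23,72,0,0,0,52.6,1],
    [22,76,0,0,0,52.6,1],
    [22,80,0,0,0,52.6,1],
  ],
)

```text
t: 1.87
ee_pos: [426.4, 134.8, 225.7]
orientation: [-2.553, -1.831, 0.001]
ft_force: [1.1, 0.6, 0.2]
width: 87.2
grasp_force: 0.0
```

servo_tool(
  increments=[
    [-1,3,0,0,0,0,1],
    [-2,7,0,0,0,0,1],
    [-2,7,0,0,0,0,1],
    [-2,7,0,0,0,0,1],
  ],
)

```text
t: 2.2
ee_pos: [406.8, 204.7, 225.9]
orientation: [2.548, 1.837, -0.001]
ft_force: [0.7, -0.8, 0.2]
width: 88.0
grasp_force: 0.0
```

```bash
python3 - <<'E'
from h import *
snap('wrist','w1'); o=ctrl.get_obs(); print(o['t'],o['ee_pos'],o['qpos'],R.from_rotvec(o['orientation']).as_matrix()[:,1])
E
```

```text
2.25 [407.11354633 203.46857642 225.86415468] [ 4.37607276e-01  1.66826185e-01  1.98841728e+00 -4.97504772e-04
  9.86946190e-01  7.61618098e-01] [ 9.48053405e-01 -3.18111176e-01 -1.45763995e-04]
```

View pics/w1.png

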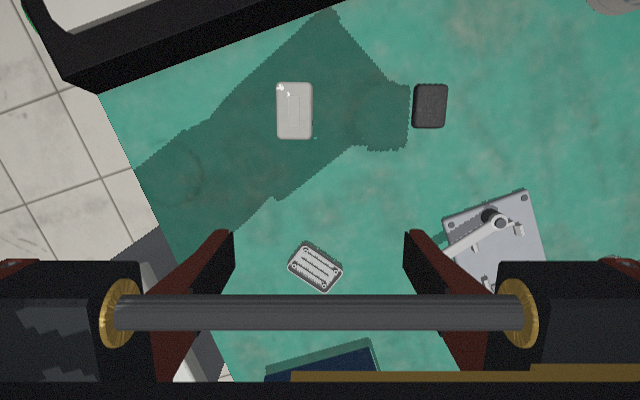

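The wrist picture shows the white shell upright at (295,111), the dark shell at (430,105) and the nest partly in view at (495,235).

```bash
cat >> h.py <<'E'
def comp(f,box,lo,hi):
    img,_,_=load(f); x0,y0,x1,y1=box; h=cv2.cvtColor(img[y0:y1,x0:x1],cv2.COLOR_RGB2HSV)
    m=cv2.inRange(h,lo,hi); cs,_=cv2.findContours(m,0,cv2.CHAIN_APPROX_NONE); k=max(cs,key=cv2.contourArea)
    return k.reshape(-1,2)+[x0,y0]
E
python3 - <<'E'
from h import *
p=comp('w1',(260,70,330,150),(0,0,140),(180,50,255))
for z in (0,8,16):
    w=np.array([onz('w1',u,v,z)[:2] for u,v in p],np.float32); print(z,cv2.minAreaRect(w))
c1=cv2.minAreaRect(p)[0]; t=comp('top',(180,215,225,255),(0,0,150),(180,60,255)); c2=cv2.minAreaRect(t)[0]
s=cv2.minAreaRect(comp('scene',(230,285,280,325),(0,0,130),(180,60,255)))[0]
print(c1,tri(('w1',*c1),('top',*c2)),tri(('w1',*c1),('scene',*s)))
print('wristcam',load('w1')[1][:3,3])
E
```

```text
0 ((401.65765380859375, 280.23834228515625), (60.63542938232422, 37.54417037963867), 71.21931457519531)
8 ((402.1964111328125, 280.02349853515625), (59.38486099243164, 36.76982498168945), 71.21932220458984)
16 ((402.73504638671875, 279.8085021972656), (58.134281158447266, 35.99549102783203), 71.21932983398438)
(293.0, 110.0) (array([402.3483733 , 280.51925256,   7.14076956]), np.float64(0.5465821715087644)) (array([402.0292706 , 280.41997187,   8.11500361]), np.float64(0.5827297641613883))
wristcam [427.77552624 269.81652692 387.88545295]
```

servo_tool(
  increments=[
    [-0.5,4,-3,0,0,0,1],
    [-0.5,7.7,-6,0,0,0,1],
    [-0.5,7.7,-10,0,0,0,1],
    [-0.5,7.7,-13,0,0,0,1],
    [-0.5,7.7,-16,0,0,0,1],
    [-0.5,7.7,-18,0,0,0,1],
    [-0.5,7.7,-18,0,0,0,1],
    [-0.5,7.7,-18,0,0,0,1],
  ],
)

```text
t: 2.92
ee_pos: [402.6, 278.6, 45.4]
orientation: [2.555, 1.828, -0.004]
ft_force: [0.6, 0.9, 0.3]
width: 87.8
grasp_force: 0.0
```

servo_tool(
  increments=[
    [0,0.1,-2,0,0,0,1],
    [0,0.1,-3.3,0,0,0,1],
    [0,0.1,-4,0,0,0,1],
    [0,0.1,-4,0,0,0,1],
    [0,0.1,-4,0,0,0,-1],
    [0,0.1,-4,0,0,0,-1],
    [0,0.1,-4,0,0,0,-1],
    [0,0.1,-4,0,0,0,-1],
    [0,0.1,-4,0,0,0,-1],
    [0,0.1,-4,0,0,0,-1],
  ],
)

```text
t: 3.75
ee_pos: [402.5, 281.6, 6.4]
orientation: [2.552, 1.832, 0.001]
ft_force: [0.1, -0.1, 0.2]
width: 51.4
grasp_force: 0.0
```

servo_tool(
  increments=[
    [0,0,-0.1,0,0,0,-1],
    [0,0,-0.1,0,0,0,-1],
    [0,0,-0.1,0,0,0,-1],
    [0,0,-0.1,0,0,0,-1],
    [0,0,-0.1,0,0,0,-1],
    [0,0,1,0,0,0,-1],
    [0,0,3,0,0,0,-1],
    [0,0,6,0,0,0,-1],
    [0,0,6,0,0,0,-1],
  ],
)

```text
t: 4.5
ee_pos: [404.5, 282.9, 70.4]
orientation: [2.552, 1.831, 0.01]
ft_force: [0.9, -0.1, -0.4]
width: 38.2
grasp_force: 29.8
```

servo_tool(
  increments=[
    [0,-1,4,0,0,7,-1],
    [2,-4,8,0,0,14,-1],
    [4,-7,11,0,0,20,-1],
    [6,-10,15,0,0,22.6,-1],
    [8,-13.6,15,0,0,22.6,-1],
    [10,-17,15,0,0,22.6,-1],
    [12,-20.4,15,0,0,22.6,-1],
    [14,-23.8,15,0,0,22.6,-1],
    [16,-27,15,0,0,22.6,-1],
    [17.3,-29.4,15,0,0,22.6,-1],
    [17.8,-30.3,15,0,0,22.6,-1],
    [17.8,-30.3,15,0,0,22.6,-1],
    [17.8,-30.3,15,0,0,22.6,-1],
    [17.8,-30.3,15,0,0,22.6,-1],
  ],
)

```text
t: 5.67
ee_pos: [579.3, -20.3, 215.8]
orientation: [-2.142, -2.296, 0.001]
ft_force: [-0.6, -0.2, -0.5]
width: 38.0
grasp_force: 29.8
```

```bash
python3 - <<'E'
from h import *
snap('wrist','w2'); o=ctrl.get_obs(); print(o['t'],o['ee_pos'],o['qvel'].round(3),R.from_rotvec(o['orientation']).as_matrix()[:,1])
E
```

```text
5.7167 [579.30535875 -19.98005152 215.8870988 ] [ 0.006 -0.001 -0.002 -0.002 -0.002 -0.003] [ 0.99755374  0.06989502 -0.00110072]
```

View pics/w2.png

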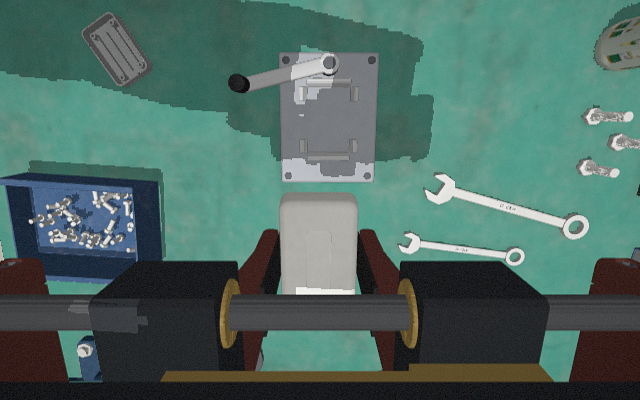

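The nest's plate spans roughly (281,53) to (376,182), with the lever open to the left, its knob at (238,83) and its hinge at (329,63). The shell is held squarely, with its front edge at row 193.

```bash
python3 - <<'E'
from h import *
img,E,k=load('w2'); hsv=cv2.cvtColor(img,cv2.COLOR_RGB2HSV); print('cam',E[:3,3])
m=cv2.inRange(hsv,(0,0,50),(180,70,255)); m[:45]=0;m[188:]=0;m[:,:270]=0;m[:,390:]=0
# plate: opening removes lever outside
cs,_=cv2.findContours(m,0,1); p=max(cs,key=cv2.contourArea).reshape(-1,2)
p=p[(p[:,0]>272)]
w=np.array([onz('w2',u,v,10)[:2] for u,v in p],np.float32)
print('plate',cv2.minAreaRect(w),'px',cv2.minAreaRect(p))
# edges by line fits
def edge(rows=None,cols=None,first=True):
    q=[]
    if rows is not None:
        for r in rows:
            c=np.where(m[r])[0]; q.append((c.min() if first else c.max()+1,r))
    else:
        for c0 in cols:
            c=np.where(m[:,c0])[0]; q.append((c0,c.min() if first else c.max()+1))
    W=np.array([onz('w2',u,v,10)[:2] for u,v in q],np.float32); l=cv2.fitLine(W,cv2.DIST_HUBER,0,.01,.01).ravel(); return l
for n,l in [('right',edge(rows=range(65,175),first=False)),('left',edge(rows=range(100,175))),('bottom',edge(cols=range(285,372),first=False)),('top',edge(cols=range(285,372)))]:
    print(n,l[2:],np.degrees(np.arctan2(l[1],l[0])))
# wall tops (bright lips)
for nm,box in (('far',(300,70,355,95)),('near',(295,140,362,165))):
    x0,y0,x1,y1=box; print(nm); 
# held shell front edge / sides
s=cv2.inRange(hsv,(0,0,130),(180,45,255)); s[:188]=0; s[290:]=0; s[:,:262]=0;s[:,372:]=0
cs,_=cv2.findContours(s,0,1); b=cv2.boundingRect(max(cs,key=cv2.contourArea)); print('shell px',b)
for z in (211,218,226): print(z,onz('w2',b[0],215,z),onz('w2',b[0]+b[2],215,z),onz('w2',318,b[1],z))
print('knob',onz('w2',238,83,62),'hinge',onz('w2',329,63,35))
cv2.imwrite('pics/w2c.png',cv2.resize(img[40:200,220:390],None,fx=3.5,fy=3.5,interpolation=2)[:,:,::-1])
E
```

```text
cam [573.88604141  48.05598186 377.85201722]
plate ((581.963623046875, 40.01873016357422), (109.3802490234375, 136.97055053710938), 4.610904216766357) px ((325.4181823730469, 116.94416046142578), (105.86174011230469, 131.01406860351562), 0.6295986175537109)
right [636.0448   45.92531] -85.989
left [534.2529   17.57174] -85.91677
bottom [578.9372   -28.236547] 3.9815378
top [571.7536  107.43371] 3.9632244
far
near
shell px (279, 192, 79, 98)
211 [556.85470401  -4.91740164 211.        ] [597.85004793  -2.06037412 211.        ] [576.24796704   8.75352164 211.        ]
218 [557.56922556  -2.69499109 218.        ] [5.96844678e+02 4.21745803e-02 2.18000000e+02] [576.14887637  10.40239126 218.        ]
226 [ 5.58385822e+02 -1.55093309e-01  2.26000000e+02] [595.69568322   2.44508738 226.        ] [576.03562988  12.28681368 226.        ]
knob [500.25975141  68.36406623  62.        ] hinge [580.49579404  94.23553942  35.        ]
```

View pics/w2c.png

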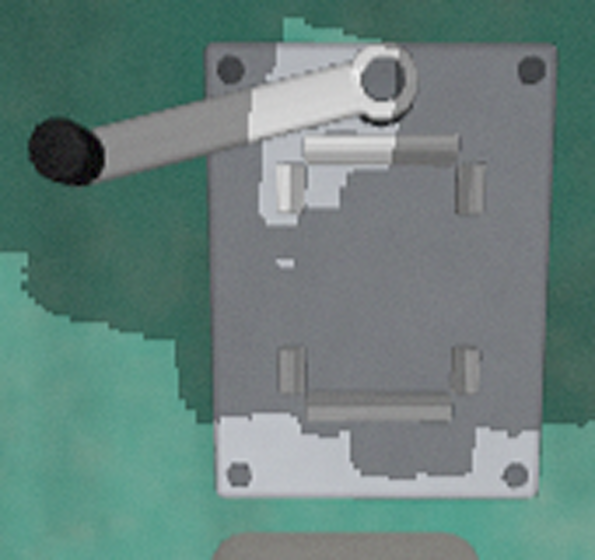

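The crop shows the pocket walls clear, with the lever bar well off the pocket and the plate square at 4°. I'm cross-checking the nest centre from the top camera.

```bash
python3 - <<'E'
from h import *
img,E,k=load('top'); hsv=cv2.cvtColor(img,cv2.COLOR_RGB2HSV)
m=cv2.inRange(hsv,(0,0,60),(180,75,255))
yaw=np.radians(4); nx=np.array([np.cos(yaw),np.sin(yaw)]); ny=np.array([-nx[1],nx[0]])
W=lambda q:np.array([onz('top',u,v,10)[:2] for u,v in q])
R0=range(150,180);C0=range(292,325)
L=W([(np.where(m[r,265:290])[0].min()+265-.5,r) for r in range(152,182) if m[r,265:290].any()])
Rr=W([(np.where(m[r,310:345])[0].max()+310+.5,r) for r in R0])
T=W([(c,np.where(m[135:160,c])[0].min()+135-.5) for c in C0]); B=W([(c,np.where(m[170:200,c])[0].max()+170+.5) for c in C0])
a,b=np.median(L@ny),np.median(Rr@ny); c,d=np.median(T@nx),np.median(B@nx)
print(a-b,c-d,(c+d)/2*nx+(a+b)/2*ny)
for a,b in ((('w2',329,62),('top',280.5,163)),(('w2',238,83),('top',288.5,196))): print(tri(a,b))
# pocket inner corners in w2 crop -> floor z=10..; walls centre
for u,v in ((381/3.5,149/3.5),(378/3.5,409/3.5)): print(onz('w2',220+u,40+v,20)[:2])
E
```

```text
135.92303859728565 104.93312939952432 [583.12073272  40.45863392]
(array([579.91328497,  92.83324073,  42.21102305]), np.float64(2.6833072918214262))
(array([497.32103553,  68.81452256,  49.39935081]), np.float64(0.7180757017536562))
[582.06670498  77.8282535 ]
[586.93988338   2.92388408]
```

servo_tool(
  increments=[
    [0.2,3,0,0,0,0,-1],
    [0.5,6.2,-1,0,0,0,-1],
    [0.5,6.2,-5,0,0,0,-1],
    [0.5,6.2,-9,0,0,0,-1],
    [0.5,6.2,-13,0,0,0,-1],
    [0.5,6.2,-16,0,0,0,-1],
    [0.5,6.2,-17.5,0,0,0,-1],
    [0.5,6.2,-18.3,0,0,0,-1],
    [0.5,6.2,-18.3,0,0,0,-1],
    [0.5,6.2,-18.3,0,0,0,-1],
    [0.5,6.2,-18.3,0,0,0,-1],
  ],
)

```text
t: 6.63
ee_pos: [586.4, 41.0, 34.6]
orientation: [2.142, 2.296, 0.003]
ft_force: [0.5, -0.1, 1.2]
width: 38.0
grasp_force: 29.8
```

```bash
python3 - <<'E'
from h import *
snap('wrist','w3'); o=ctrl.get_obs(); print(o['t'],o['ee_pos'],o['ft_force'],R.from_rotvec(o['orientation']).as_matrix()[:,1:])
E
```

```text
6.6833 [586.5554088   40.86173688  34.75172066] [ 0.71740216 -0.32824786 -0.52470578] [[ 9.97622031e-01  2.87015637e-03]
 [ 6.88623234e-02  1.65528594e-04]
 [ 2.87474179e-03 -9.99995867e-01]]
```

View pics/w3.png

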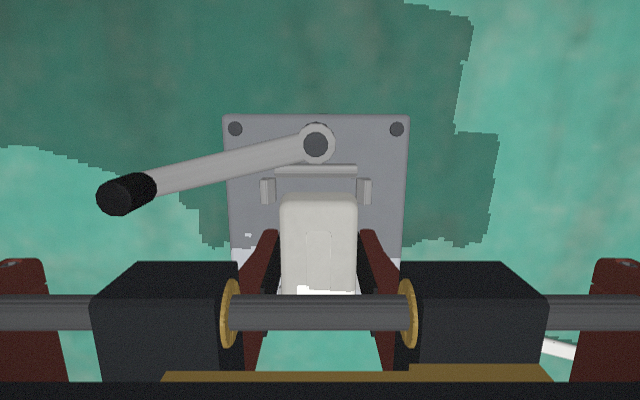

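The picture shows the shell above the pocket. The far side tabs are at columns 261–275 and 357–371 (row 190), and the shell's sides are at 280 and 357.

```bash
python3 - <<'E'
from h import *
yaw=np.radians(4); nx=np.array([np.cos(yaw),np.sin(yaw)]); ny=np.array([-nx[1],nx[0]])
f=lambda u,v,z:(lambda p:(round(p@nx,1),round(p@ny,1)))(onz('w3',u,v,z)[:2])
print('shell',f(280,215,36),f(357,215,36),'front',f(318,193,36),f(318,193,31))
print('tabs',f(261,190,20),f(371,190,20),'plate',f(223,115,10),f(409,115,10),f(232,240,10),f(402.5,240,10),'wall',f(316,166,20),f(316,173,20),'hinge',f(315.5,144,34.5))
print('tcp',np.array([586.5,40.9])@np.c_[nx,ny],'nest est',np.array([584.2,40.3])@np.c_[nx,ny])
E
```

```text
shell (np.float64(567.8), np.float64(18.9)) (np.float64(606.4), np.float64(18.8)) front (np.float64(586.9), np.float64(30.2)) (np.float64(586.9), np.float64(29.0))
tabs (np.float64(556.1), np.float64(28.0)) (np.float64(615.5), np.float64(28.0)) plate (np.float64(535.7), np.float64(67.2)) (np.float64(636.1), np.float64(67.2)) (np.float64(535.9), np.float64(-4.7)) (np.float64(637.1), np.float64(-4.8)) wall (np.float64(585.8), np.float64(41.0)) (np.float64(585.8), np.float64(37.3)) hinge (np.float64(585.7), np.float64(53.9))
tcp [ 5.87924355e+02 -1.11802195e-01] nest est [ 5.85588104e+02 -5.49900736e-01]
```

servo_tool(
  increments=[
    [-0.16,0.1,0,0,0,0,-1],
    [-0.16,0.1,-0.3,0,0,0,-1],
    [-0.16,0.1,-0.6,0,0,0,-1],
    [-0.16,0.1,-0.9,0,0,0,-1],
    [-0.16,0.1,-1.2,0,0,0,-1],
    [-0.16,0.1,-1.4,0,0,0,-1],
    [-0.16,0.1,-1.6,0,0,0,-1],
    [-0.16,0.1,-1.6,0,0,0,-1],
  ],
)

```text
t: 7.35
ee_pos: [583.4, 41.4, 16.4]
orientation: [-2.144, -2.296, 0.001]
ft_force: [0.3, -0.9, 0.5]
width: 38.1
grasp_force: 29.8
```

servo_tool(
  increments=[
    [0,0,-0.05,0,0,0,-1],
    [0,0,-0.1,0,0,0,-1],
    [0,0,-0.1,0,0,0,-1],
    [0,0,-0.1,0,0,0,-1],
  ],
)

```text
t: 7.68
ee_pos: [583.8, 41.5, 16.1]
orientation: [2.144, 2.296, 0.0]
ft_force: [0.1, 0.1, -0.1]
width: 38.0
grasp_force: 29.8
```

```bash
python3 -c "
from h import *
snap('wrist','w4'); o=ctrl.get_obs(); print(o['t'],o['ee_pos'],o['ft_force'])"
```

```text
7.7333 [583.90036351  41.50262537  16.16400722] [-0.40852132 -0.86113321  0.37783417]
```

View pics/w4.png

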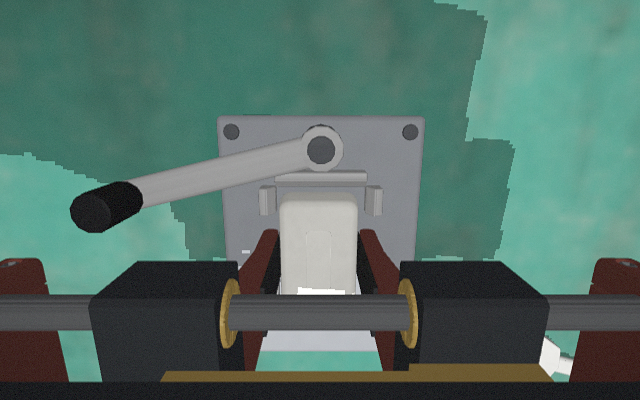

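The shell sits between the tabs (shell 280–357, tab inner faces about 274 and 366). I'm releasing it and lifting.

servo_tool(
  increments=[
    [0,0,0,0,0,0,0],
    [0,0,0,0,0,0,0.5],
    [0,0,0,0,0,0,0.7],
    [0,0,0,0,0,0,0.7],
    [0,0,0,0,0,0,0.7],
    [0,0,2,0,0,0,0.7],
    [0,-1,5,0,0,0,0.7],
    [0,-3,9,0,0,0,0.7],
    [0,-5,13,0,0,0,0.7],
    [0,-6,15,0,0,0,0.7],
    [0,-6,15,0,0,0,0.7],
    [0,-6,15,0,0,0,0.7],
  ],
)

```text
t: 8.73
ee_pos: [584.8, -19.1, 167.7]
orientation: [2.144, 2.293, 0.004]
ft_force: [-0.0, 0.5, -0.7]
width: 74.6
grasp_force: 0.0
```

```bash
python3 - <<'E'
from h import *
snap('wrist','w5'); o=ctrl.get_obs(); print(o['t'],o['ee_pos'],o['qpos'].round(2))
img=load('w5')[0]
cv2.imwrite('pics/w5c.png',cv2.resize(img[20:270,180:420],None,fx=2.4,fy=2.4,interpolation=2)[:,:,::-1])
E
```

```text
8.7833 [583.57702846 -18.57555089 166.04525874] [-0.05  0.43  1.76  0.    0.94 -0.12]
```

View pics/w5c.png

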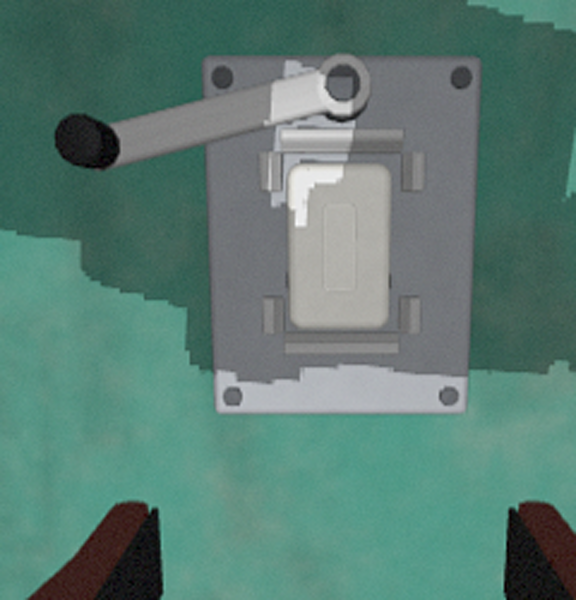

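The shell is seated in the pocket and all walls are clear. The knob is at crop (82,140).

```bash
python3 - <<'E'
from h import *
print(tri(('w5',213,78),('w4',91,214)),tri(('w2',236.5,82.5),('w4',91,214)))
for f,u,v in (('w5',213,78),('w4',91,214),('w2',236.5,82.5),('top',288.5,196)): print(f,onz(f,u,v,62.5))
for f,u,v in (('w5',180+343/2.4,20+83/2.4),('w4',321,149)): print(onz(f,u,v,34.5))
E
```

```text
(array([499.06804816,  68.79719116,  62.38602092]), np.float64(0.16925331759173598)) (array([498.91765102,  68.73227289,  62.19516854]), np.float64(0.13820751964077613))
w5 [499.16910261  68.73242927  62.5       ]
w4 [499.07049758  68.88466891  62.5       ]
w2 [499.03963745  68.66210009  62.5       ]
top [495.16500692  67.70661165  62.5       ]
[580.55943595  94.94501358  34.5       ]
[580.50156898  94.84031299  34.5       ]
```

servo_tool(
  increments=[
    [-2.5,2.5,-1,0,0,0,-0.2],
    [-5,5,-3,0,0,0,-0.2],
    [-7.5,7.5,-6,0,0,0,-0.2],
    [-8.5,8.7,-7,0,0,0,-0.2],
    [-8.5,8.7,-7,0,0,0,-0.2],
    [-8.5,8.7,-7,0,0,0,-0.2],
    [-8.5,8.7,-7,0,0,0,-0.2],
    [-8.5,8.7,-7,0,0,0,-0.2],
  ],
)

```text
t: 9.45
ee_pos: [500.2, 68.2, 96.4]
orientation: [2.144, 2.295, 0.002]
ft_force: [0.0, -0.0, 0.4]
width: 35.4
grasp_force: 0.0
```

servo_tool(
  increments=[
    [-0.1,0,-2,0,0,0,-0.2],
    [-0.1,0,-4,0,0,0,-0.2],
    [-0.1,0,-5.1,0,0,0,-0.2],
    [-0.1,0,-5.1,0,0,0,-0.2],
    [-0.1,0,-5.1,0,0,0,-1],
    [-0.1,0,-5.1,0,0,0,-1],
    [-0.1,0,-5.1,0,0,0,-1],
    [-0.1,0,-5.1,0,0,0,-1],
    [-0.1,0,-5.1,0,0,0,-1],
    [-0.1,0,-5.1,0,0,0,-1],
  ],
)

```text
t: 10.28
ee_pos: [499.2, 68.6, 45.9]
orientation: [2.143, 2.295, 0.003]
ft_force: [3.2, 0.7, 3.0]
width: 15.1
grasp_force: 30.0
```

servo_tool(
  increments=[
    [0.37,-0.97,0,0,0,7,-1],
    [0.87,-1.9,0,0,0,14,-1],
    [1.47,-2.75,0,0,0,21,-1],
    [2.16,-3.52,0,0,0,28,-1],
    [2.95,-4.2,0,0,0,35,-1],
    [3.82,-4.78,0,0,0,42,-1],
    [4.75,-5.26,0,0,0,49,-1],
    [5.73,-5.61,0,0,0,56,-1],
    [6.75,-5.85,0,0,0,63,-1],
    [7.78,-5.95,0,0,0,70,-1],
    [8.68,-5.94,0,0,0,76,-1],
    [8.8,-5.93,0,0,0,77,-1],
    [8.8,-5.93,0,0,0,77,-1],
    [8.8,-5.93,0,0,0,77,-1],
  ],
)

```text
t: 11.45
ee_pos: [586.7, 9.0, 45.9]
orientation: [0.252, 3.129, -0.0]
ft_force: [1.3, -0.7, 5.7]
width: 15.0
grasp_force: 30.0
```

servo_tool(
  increments=[
    [0.2,0,0,0,0,0,-1],
    [0.2,0,0,0,0,0,-1],
    [0.2,0,0,0,0,0,-1],
  ],
)

```text
t: 11.7
ee_pos: [587.6, 9.0, 45.9]
orientation: [0.252, 3.131, -0.0]
ft_force: [-0.7, -0.1, 7.5]
width: 15.2
grasp_force: 30.0
```

servo_tool(
  increments=[
    [0.1,0,0,0,0,0,-0.6],
    [0.1,0,0,0,0,0,-0.3],
    [0.1,0,0,0,0,0,-0.2],
    [0,0,1,0,0,0,-0.2],
    [0,0,4,0,0,0,0],
    [0,0,8,0,0,0,0],
    [0,0,12,0,0,0,0],
    [0,0,16,0,0,0,0],
    [0,0,18,0,0,0,0],
    [0,0,18,0,0,0,0],
  ],
)

```text
t: 12.53
ee_pos: [590.5, 9.2, 231.3]
orientation: [0.248, 3.122, 0.001]
ft_force: [0.9, -0.2, 0.5]
width: 43.9
grasp_force: 0.0
```

```bash
python3 - <<'E'
from h import *
snap('top','t6'); snap('scene','s6'); o=ctrl.get_obs(); print(o['t'],o['ee_pos'],o['qpos'].round(2))
a=load('t6')[0][130:220,260:345]; c=load('s6')[0][175:240,235:325]
s=lambda i:cv2.resize(i,(400,400),interpolation=2)
cv2.imwrite('pics/c6.png',np.hstack([s(a),s(c)])[:,:,::-1])
E
```

```text
12.6333 [587.75145161   9.23836711 226.08292517] [-0.    0.36  1.71 -0.    1.06 -1.42]
```

View pics/c6.png

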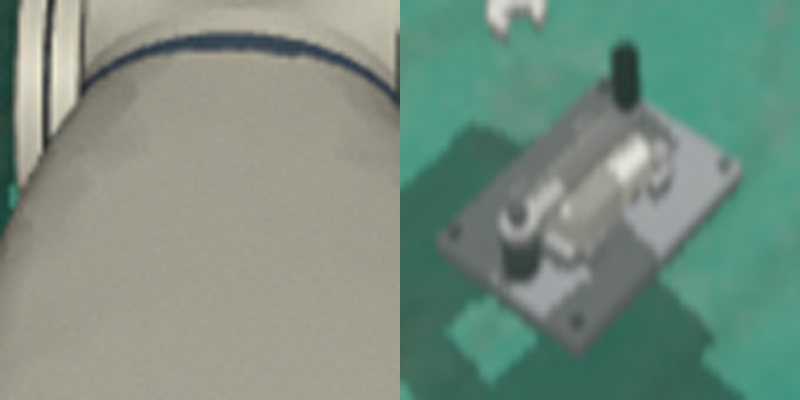

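The scene crop shows the lever shut along the pocket, over the seated shell, with the post and knob in line with the shell's long axis. That was my tenth picture, so from here I go by numbers only.

```bash
python3 - <<'E'
from h import *
Tt=onz('top',441.4,197.6,158); print('tail',Tt)
img,_,_=load('top'); h=cv2.cvtColor(img,cv2.COLOR_RGB2HSV); m=cv2.inRange(h,(0,0,170),(180,70,255)); m[:185]=0;m[212:]=0;m[:,:428]=0;m[:,455:]=0
c=cv2.findContours(m,0,1)[0]; c=max(c,key=cv2.contourArea); e=cv2.minEnclosingCircle(c); print(e,onz('top',*e[0],158))
img,_,_=load('scene'); b=cv2.inRange(cv2.cvtColor(img,cv2.COLOR_RGB2HSV),(0,0,150),(180,60,255)); b[:105]=0;b[135:]=0;b[:,:378]=0;b[:,405:]=0
c=cv2.findContours(b,0,1)[0]; c=max(c,key=cv2.contourArea); print(cv2.boundingRect(c))
def q(Rt,p,q1):
    N=np.c_[-Rt[:,1],Rt[:,0],Rt[:,2]]; M=R.from_euler('y',-p)*R.from_euler('z',-q1)*R.from_matrix(N); return M.as_euler('ZYZ').round(2)
o=ctrl.get_obs(); Q=o['qpos']; print('check',q(R.from_rotvec(o['orientation']).as_matrix(),Q[1]+Q[2],Q[0]),Q.round(2))
for yaw in (-100,-90,-45,0,30,60,80,90):
    y=np.radians(yaw); Y=np.array([np.cos(y),np.sin(y),0]); Z=np.array([0,0,-1.]); D=np.c_[np.cross(Y,Z),Y,Z]
    F=R.from_euler('x',45,degrees=True).as_matrix()@D
    print(yaw,[q(F,p,q1).tolist() for p in(1.7,2.1) for q1 in(-.4,-.15)])
E
```

```text
tail [ 486.23137067 -273.2546034   158.        ]
((441.0714416503906, 197.5), 4.953956127166748) [ 486.43191591 -272.53279483  158.        ]
(378, 112, 27, 16)
check [-0.    1.06 -1.42] [-0.    0.36  1.71 -0.    1.06 -1.42]
-100 [[0.72, 1.75, 1.37], [0.77, 1.58, 1.55], [0.72, 1.45, 1.1], [0.81, 1.3, 1.26]]
-90 [[0.72, 1.75, 1.19], [0.77, 1.58, 1.37], [0.72, 1.45, 0.93], [0.81, 1.3, 1.09]]
-45 [[0.72, 1.75, 0.41], [0.77, 1.58, 0.59], [0.72, 1.45, 0.14], [0.81, 1.3, 0.3]]
0 [[0.72, 1.75, -0.38], [0.77, 1.58, -0.2], [0.72, 1.45, -0.64], [0.81, 1.3, -0.48]]
30 [[0.72, 1.75, -0.9], [0.77, 1.58, -0.72], [0.72, 1.45, -1.17], [0.81, 1.3, -1.01]]
60 [[0.72, 1.75, -1.43], [0.77, 1.58, -1.24], [0.72, 1.45, -1.69], [0.81, 1.3, -1.53]]
80 [[0.72, 1.75, -1.78], [0.77, 1.58, -1.59], [0.72, 1.45, -2.04], [0.81, 1.3, -1.88]]
90 [[0.72, 1.75, -1.95], [0.77, 1.58, -1.77], [0.72, 1.45, -2.21], [0.81, 1.3, -2.05]]
```

servo_tool(
  increments=[
    [-0.3,-3,1,0,0,0,0.3],
    [-0.8,-7,2,0,0,0,0.3],
    [-1.2,-11,2,0,0,0,0.3],
    [-1.7,-15,2,0,0,0,0.3],
    [-2.1,-19,2,0,0,0,0.3],
    [-2.6,-23,2,0,0,0,0.3],
    [-3,-27,2,0,0,0,0.3],
    [-3.3,-29.4,2,0,0,0,0.3],
    [-3.3,-29.4,2,0,0,0,0.3],
    [-3.3,-29.4,2,0,0,0,0.3],
    [-3.3,-29.4,2,0,0,0,0.3],
  ],
)

```text
t: 13.55
ee_pos: [553.9, -283.7, 243.3]
orientation: [-0.249, -3.129, -0.003]
ft_force: [-0.6, 0.1, -0.0]
width: 56.5
grasp_force: 0.0
```

```bash
python3 - <<'E'
from h import *
snap('wrist','w7'); o=ctrl.get_obs(); print(o['t'],o['ee_pos'],R.from_rotvec(o['orientation']).as_matrix()[:,1].round(3))
img,E,k=load('w7'); print(E[:3,3])
# expected pixel of tail
P=np.linalg.inv(E)@[486,-273,158,1]; u0=k[0]*P[0]/-P[2]+k[2]; v0=k[1]*P[1]/P[2]+k[3]; print('exp',u0,v0)
h=cv2.cvtColor(img,cv2.COLOR_RGB2HSV); m=cv2.inRange(h,(0,0,150),(180,70,255))
for c in cv2.findContours(m,0,1)[0]:
    a=cv2.contourArea(c); e=cv2.minEnclosingCircle(c)
    if a>80 and np.hypot(e[0][0]-u0,e[0][1]-v0)<90: print(a,e,cv2.boundingRect(c),onz('w7',*e[0],158),tri(('w7',*e[0]),('top',441.2,197.5)), 'diam',2*e[1]*(E[2,3]-158)/k[0])
E
```

```text
13.6 [ 554.30946081 -283.3437133   243.80668586] [0.157 0.988 0.001]
[ 485.59504988 -273.43094413  405.56928004]
exp 318.52579069407545 113.54184846493341
782.5 ((320.1736145019531, 113.34722137451172), 16.652528762817383) (305, 97, 32, 33) [ 486.05301612 -271.81579849  158.        ] (array([ 485.94973805, -271.90302407,  161.4565766 ]), np.float64(0.23297178796423912)) diam 24.58110424764575
```

servo_tool(
  increments=[
    [-3.5,0.6,0,0,0,0,0.3],
    [-6.8,1.15,0,0,0,0,0.3],
    [-6.8,1.15,0,0,0,0,0.3],
    [-6.8,1.15,-2,0,0,0,0.3],
    [-6.8,1.15,-5,0,0,0,0.3],
    [-6.8,1.15,-6,0,0,0,0.3],
    [-6.8,1.15,-6,0,0,0,0.3],
  ],
)

```text
t: 14.18
ee_pos: [485.6, -271.3, 182.5]
orientation: [-0.246, -3.127, -0.004]
ft_force: [-0.9, 0.2, 0.6]
width: 57.0
grasp_force: 0.0
```

servo_tool(
  increments=[
    [0,0,-2,0,0,0,0.3],
    [0,0,-4.5,0,0,0,0.3],
    [0,0,-7,0,0,0,0.3],
    [0,0,-8.5,0,0,0,0.3],
    [0,0,-8.5,0,0,0,0.3],
    [0,0,-8.5,0,0,0,0.3],
    [0,0,-8.5,0,0,0,-1],
    [0,0,-8.5,0,0,0,-1],
    [0,0,-8.5,0,0,0,-1],
    [0,0,-8.5,0,0,0,-1],
    [0,0,-8.5,0,0,0,-1],
    [0,0,-8.5,0,0,0,-1],
    [0,0,-8.5,0,0,0,-1],
    [0,0,-8.5,0,0,0,-1],
    [0,0,-8.5,0,0,0,-1],
  ],
)

```text
t: 15.43
ee_pos: [487.1, -273.0, 100.5]
orientation: [0.249, 3.131, 0.001]
ft_force: [1.6, 4.0, 5.3]
width: 23.6
grasp_force: 30.0
```

servo_tool(
  increments=[
    [0,0,0.5,0,0,0,-1],
    [0,0,1.5,0,0,0,-1],
    [0,0,3,0,0,0,-1],
    [0,0,5,0,0,0,-1],
    [0,0,7,0,0,0,-1],
    [0,0,10,0,0,0,-1],
    [0,0,13,0,0,0,-1],
    [0,0,16,0,0,0,-1],
    [0,0,16,0,0,0,-1],
    [0,0,16,0,0,0,-1],
    [0,0,16,0,0,0,-1],
    [0,0,16,0,0,0,-1],
  ],
)

```text
t: 16.43
ee_pos: [485.8, -273.0, 258.8]
orientation: [-0.249, -3.129, -0.001]
ft_force: [0.1, -0.4, -1.2]
width: 23.9
grasp_force: 30.0
```

servo_tool(
  increments=[
    [1,1,0,6,0,0,-1],
    [2,3,0,12,0,0,-1],
    [3.5,5,0,18,0,0,-1],
    [5,7,0,24,0,0,-1],
    [6.5,9,0,30,0,0,-1],
    [8,11,0,36,0,0,-1],
    [9,13,0,41,0,0,-1],
    [9.85,15,0,45,0,0,-1],
    [9.85,17,-1,45,0,0,-1],
    [9.85,17.8,-3,45,0,0,-1],
    [9.85,17.8,-5,45,0,0,-1],
    [9.85,17.8,-7,45,0,0,-1],
    [9.85,17.8,-9,45,0,0,-1],
    [9.85,17.8,-9.7,45,0,0,-1],
    [9.85,17.8,-9.7,45,0,0,-1],
    [9.85,17.8,-9.7,45,0,0,-1],
    [9.85,17.8,-9.7,45,0,0,-1],
  ],
)

```text
t: 17.85
ee_pos: [585.7, -95.6, 163.7]
orientation: [-0.225, -2.84, -1.176]
ft_force: [0.2, -0.5, -0.5]
width: 23.6
grasp_force: 30.0
```

```bash
python3 - <<'E'
from h import *
snap('top','t8');snap('scene','s8'); o=ctrl.get_obs(); T=R.from_rotvec(o['orientation']).as_matrix(); z=T[:,2]
print(o['t'],o['ee_pos'],z,o['qpos'].round(2),o['width'],o['grasp_force'],abs(o['qvel']).max())
L=o['ee_pos']+91.5*z; print('lens',L,'spot',L+100*z, 'err',np.linalg.norm(L+100*z-[584.3,40.5,26]),'tilt',np.degrees(np.arccos(-z[2])))
# check shell/knob/plate in views: black knob & bright torch tail
for f in('s8','t8'):
    _,E,k=load(f)
    for n,p in (('tail',L-150*z),('lens',L),('knob',[586.4,8.6,62.5])):
        P=np.linalg.inv(E)@[*p,1]; u,v=k[0]*P[0]/-P[2]+k[2],k[1]*P[1]/P[2]+k[3]
        im=load(f)[0]; print(f,n,round(u),round(v),im[int(v)+1,int(u)] if 0<v<399 and 0<u<640 else '')
img=load('s8')[0]; g=cv2.cvtColor(img,cv2.COLOR_RGB2HSV); d0=cv2.absdiff(img,load('s6')[0]).max(2)[195:235,255:315]
print('changed px near shell vs s6',(d0>40).sum())
# small shell check in top
p=comp('t8',(205,160,245,195),(0,0,0),(180,255,70)); print('small',cv2.minAreaRect(np.array([onz('t8',u,v,0)[:2] for u,v in p],np.float32)))
E
```

```text
17.95 [585.86006061 -95.68410597 164.11045041] [ 0.00125243  0.70650364 -0.7077083 ] [-0.51  0.66  1.62  0.68  1.37 -2.24] 23.892033339832505 29.9875608086586 0.0029801396319794242
lens [585.97465802 -31.03902329  99.35514057] spot [586.09990109  39.6113403   28.58431014] err 3.2723109427359707 tilt 44.95123875302401
s8 tail 325 107 [118 115 108]
s8 lens 296 163 [ 72 105  94]
s8 knob 285 183 [51 65 60]
t8 tail 383 146 [41 44 44]
t8 lens 331 156 [105 108 107]
t8 knob 315 159 [35 39 39]
changed px near shell vs s6 700
small ((545.0670776367188, 237.61541748046875), (49.141510009765625, 34.876670837402344), 70.98375701904297)
```

servo_tool(
  increments=[
    [0,0,0,0,0,0,-1],
    [0,0,0,0,0,0,-1],
    [0,0,0,0,0,0,-1],
    [0,0,0,0,0,0,-1],
    [0,0,0,0,0,0,-1],
    [0,0,0,0,0,0,-1],
  ],
)

```text
t: 18.45
ee_pos: [585.3, -95.3, 163.1]
orientation: [-0.225, -2.839, -1.176]
ft_force: [-0.1, 0.6, -1.6]
width: 23.5
grasp_force: 30.0
```

```bash
python3 -c "
from h import *
print(ctrl.close_job())"
```

```text
the job is handed in; nothing more can be done
None
```

I handed the job in at about 18.5 s, with no verdict returned: by my measurements the shell is seated, the lever is shut, the small shell is unmoved, and the torch is held at 45° with its aim about 3 mm off the shell's middle, assuming it did not slip in the grip.

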